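# Set up the record board and hold its spring clip open for the sheet

## Robot

A 6-joint arm with a two-finger parallel gripper is mounted at the origin on the work surface. World frame = base frame: x ahead of the robot, y to its left, z up, the work surface at z = 0. Lengths are in m, angles in rad, forces in N, time in s.
With the tool pointing down it reaches from about 0.3 to 0.75 m from the base axis. Payload 8.5 kg.
Tool frame: the origin (TCP) lies midway between the tips of the shut fingers; the grasp point (between the pads) lies behind it (robot.grip_point_offset is the z of the grasp point in the tool frame, in m); z points along the fingers, y is the line along which they close (so a half turn about z gives the same grasp; the last joint's range is limited). The gripper opens to 85 mm and grips with 20 to 120 N. Pads are 22 mm wide; open, the fingers measure 114 mm over their backs; the gripper's body (76 mm by 85 mm) begins 54 mm behind the grasp point. The pads swing forward as they close: fully open they stand 13 mm farther back than shut.
Start: joints at [-1.506, 0.381, 1.297, -0, 1.464, -0.215], TCP at [0.152, -0.529, 0.231] pointing down, gripper open.
Joint ranges: [-3.11, 3.11], [-0.89, 2.33], [0.22, 2.48], [-1.42, 4.56], [0.17, 2.85], [-2.88, 2.88]. Speed limits (rad/s): [2.39, 2.39, 3.14, 3.14, 3.14, 3.14].

## Interface

Orientations are given as a rotation vector (axis times angle).
In Python, from bench import robot, jaws, viewer, models, telemetry gives the robot as it stands. The module is installed in compiled form; this text tells all that it offers. Calls block until the motion is done:
- robot.movep(position, orientation): joint-space move of the TCP to a pose.
- robot.move_linear(position, ori=None, rate=0.15, stop_force=None): straight line of the TCP; ori=None keeps the orientation; rate is the mean speed in m/s. With stop_force (N) it stops when the force on the tool has changed by that much, and returns True; else False.
- robot.set_joints(angles): joint-space move.
- jaws.command_gripper(opening): finger opening in m; the grip force is fixed at half the most; returns when the fingers have stopped.
- robot.wait(seconds).
- robot.solve_ik(position, orientation): joint angles nearest the present ones, or None.
- viewer.grab_frame(name): name is "scene" or "side" or "wrist"; returns (picture, depth): 420x560x3 uint8, red, green, blue; 420x560 float32, m along the optical axis (not along the pixel's ray), 0 where there is no reading.
- viewer.camera_params(name): a dict with "K" (3x3 intrinsics, pixels), "R" (3x3) and "t" (3): a world point X has camera coordinates R X + t. Camera axes: x right, y down, z forward; pixel columns grow to the right and rows downward; lengths in m; the calibration is good to about 2 mm. The wrist camera is an equidistant fisheye: a pixel r from the principal point sees the ray r / f radians off the axis. A picture is of the moment at which its call begins: read the wrist's pose just before it. camera_params takes no time and is no camera call; for the wrist camera it gives the pose at the moment of the call.
A pose or a line that the arm cannot do raises robot.PlanningError and nothing moves.
- robot.close_job(): hands the job in; it is judged then, once.
Trained networks look in the newest picture that a camera, given by its name, has taken for a name from the list of things; names that differ only in an ending like _2 or _b are one class to them, and where a whole thing is asked for, a point or a joint stands for the part that bears it (a point fixed in the world has none). Each returns a list of dicts, best first, with "p" (0 to 1); they miss things now and then, are a little off and sometimes report something else, mostly with a low value. They report only what shows in the picture. A call takes as long as a camera call.
- models.trace(label, camera): "region" (420x560 bool, what is visible of it) and "rect" ([left, top, right, bottom] in pixels, round what is visible of it).
Readings, each from a call of its own:
- telemetry.get_clock(): time.
- telemetry.get_q(): joint angles.
- telemetry.get_dq(): joint speeds.
- telemetry.get_joint_efforts(): joint torques, N m.
- telemetry.get_position(): TCP position.
- telemetry.get_tool_rot(): TCP orientation.
- telemetry.get_wrist_force(): force on the tool from outside, world axes, zero at the start.
- telemetry.get_moment(): the same for the moment, N m.
- telemetry.get_finger_gap(): finger opening in m.
- telemetry.get_grasp_force(): force on a finger pad.
Only numpy, scipy, OpenCV 4.12 (cv2) and the standard library are available. Lean on these libraries where they do the work, as an engineer would, in place of code of your own. Each camera call takes 0.05 s, during which the arm holds its last target. There are 200 camera calls.

## Task

Get the record board ready for today's temperature sheet: lift the plywood board out of the dowel rack and stand it on the narrow ledge of the little wooden easel, centred, square and leaning against the easel's back, and let go of it. Then squeeze the handles of the steel spring clip to take it off the rim of the clear box, and bring it, still squeezed, down over the middle of the board's top edge so that its spread jaws straddle the edge without touching the wood. Finish while holding it there, gaping, so that I can slip the sheet in; do not move any of the other things.

Things in the scene. Friction and masses are not known exactly. Their poses are not given: they have to be found in the camera images.
- board: Plain plywood record board, 8 mm thick (its x), 100 mm wide (its y), 130 mm tall (its z, up as it stands), about 65 g, loose. Origin at its centre; both faces are alike. It starts upright in the middle slot of the dowel rack.
- board_top (a point): Middle of the board's top edge (65 mm above the board's origin along its z, in mid-thickness).
- board_foot (a point): Middle of the board's bottom edge (65 mm below the board's origin along its z, in mid-thickness).
- rack: Fixed light wooden dowel rack, 150 x 96 mm, two rows of upright dowels 8 mm thick whose tops are 86 mm above the table; slots 12 mm wide, with the boards' thickness along its x. The board stands on the rails, 16 mm above the table. Origin under its centre.
- easel: Fixed small dark wooden easel, 124 mm wide (y), front facing its +x. Its back leans 15 degrees (0.262 rad), top towards its -x, and ends 80 mm up the slope from the ledge, so 50 mm of a seated board stands free above it. Ledge square to the back, 16 mm deep from the back to an upstand 8 mm high along its front. Origin on the table under the seat.
- easel_seat (a point): Point on the ledge, in the middle of its width, 4 mm in front of the back: the middle of the board's bottom edge belongs here. 30 mm above the table.
- clearbox: Fixed clear plastic box without its lid, 140 mm (x) x 200 mm (y), 90 mm high, walls 4 mm thick, two small terracotta pots 40 mm high inside. The clip sits on the rim of the long wall at its -x side. Origin under its centre.
- clip: Steel bulldog clip, 50 g, 53 mm long (x), handles up (z), jaws closing along y. Origin mid pivot. Handles end in 8 mm thick, 36 mm long rolls centred 36 mm above the origin, 52 mm over the outside shut; at the firm stop 25 mm and 39 mm up. Lips 30 mm below the origin, 3 mm apart shut, 25 mm at the stop. Spring roll reaches 5 mm below the origin. Squeeze force at the rolls 8 N rising to 12 N.
- clip_mouth (a point): Midpoint between the two jaw lips, 30 mm below the clip's origin along its z.
- clip_jaw (a joint): Turn of each half of the clip (both move alike): 0 rad shut, 0.36 rad fully squeezed at the stop; about 0.02 on the box rim.
- ramekin: White ceramic ramekin, 86 mm across, 45 mm high, loose bystander; origin under its centre.
- teaspoon: Steel teaspoon, 140 mm long, lying on the table, loose bystander.
- thermometer: White digital thermometer standing up, 68 mm wide, 58 mm high, 16 mm thick, on a foot, loose bystander; origin under its body.
- dispenser: Small green plastic dispenser with a lever on top, 44 mm across (the lever reaches 32 mm from the middle), 77 mm high, loose bystander; origin under its centre.
- boxlid: Clear lid of the box, 146 x 206 mm, 14 mm high, lying flat with white side clips, loose bystander; origin under its centre.
- jar: Glass jar with a metal cap, 60 mm across, 85 mm high, loose bystander; origin under its centre.
- pencil: Flat carpenter's pencil, 13 x 165 mm, 8 mm high, lying in front of the easel, loose bystander; origin under its middle.

How it is judged:
On the way, in this order (a step that is already met when the one before it is completed fails the run):
1. the board stands on the easel's ledge, leaning against its back, let go (y of board_foot in the frame of easel_seat between -0.018 and 0.018 m and x of board_foot in the frame of easel_seat between -0.008 and 0.01 m and z of board_foot in the frame of easel_seat between -0.008 and 0.008 m and angle between board's own z axis and vertical between 0.19 and 0.38 rad and angle between the y axis of board and the y axis of easel, either way round below 0.15 rad and x of board_top in the frame of easel below -0.02 m and contact force between the fingers and board below 0.2 N and linear speed of board below 0.02 m/s), for 0.3 s.
2. the clip, squeezed open between the fingers, is clear of the box (value of joint clip_jaw above 0.2 rad and contact force between the fingers and clip above 3 N and contact force between clip and clearbox below 0.1 N and height (world z) of clip_mouth above 0.095 m), for 0.1 s.
At the end, for the whole second after the job is handed in: Board seated on the easel (18 mm sideways, 10 mm else, 0.15 rad), leaning back 0.19-0.38 rad, released; clip held by the fingers, jaw over 0.25 rad, lips either side of the board 5-30 mm below its top edge, 18 mm from mid-edge, 0.4 rad square, touching neither board nor easel (y of board_foot in the frame of easel_seat between -0.018 and 0.018 m and x of board_foot in the frame of easel_seat between -0.008 and 0.01 m and z of board_foot in the frame of easel_seat between -0.008 and 0.008 m and angle between board's own z axis and vertical between 0.19 and 0.38 rad and angle between the y axis of board and the y axis of easel, either way round below 0.15 rad and x of board_top in the frame of easel below -0.02 m and linear speed of board below 0.02 m/s and contact force between each of the arm, the fingers, clip and board below 0.3 N and value of joint clip_jaw above 0.25 rad and contact force between the fingers and clip above 5 N and contact force between clip and easel below 0.3 N and z of clip_mouth in the frame of board between 0.035 and 0.06 m and x of clip_mouth in the frame of board between -0.009 and 0.009 m and y of clip_mouth in the frame of board between -0.018 and 0.018 m and angle between the y axis of clip and the x axis of board, either way round below 0.4 rad and angle between the z axis of clip and the z axis of board, either way round below 0.4 rad and linear speed of clip below 0.03 m/s); the arm keeps its last pose, push and grip.
It fails at once if one of the other things (ramekin, teaspoon, thermometer, dispenser, box lid, jar, pencil) is pushed out of its place, by more than 20 mm (distance of any of ramekin, teaspoon, thermometer, dispenser, boxlid, jar, pencil from where it was at the start of the episode above 0.02 m).
It also fails if it takes over 54 s, if anything falls off the work surface, if the arm or the gripper's body presses on something with over 40 N, if the wrist force passes 120 N, or if a joint passes its speed limit or range.

## Working session

There is one attempt and no reset: what is moved stays moved. The work goes in short steps, each a Python script; the robot and the scene stay as the last script left them, time stands still between calls to the robot, and variables do not carry over. Pictures are saved under pics/ and viewed, at most 10 in all, crops included, and the job is handed in when it is done.

```bash
mkdir -p pics
cat > h.py <<'E'
import numpy as np, cv2
from scipy.spatial.transform import Rotation as Ro
from bench import robot, jaws, viewer, models, telemetry
def cloud(cam, depth, mask=None):
    P=viewer.camera_params(cam); K,R,t=map(np.array,(P["K"],P["R"],P["t"]))
    v,u=np.nonzero((depth>0)&(mask if mask is not None else True))
    z=depth[v,u]; c=np.c_[(u-K[0,2])/K[0,0]*z,(v-K[1,2])/K[1,1]*z,z]
    return (c-t)@R
def save(n,pic): cv2.imwrite(f"pics/{n}.png",pic[:,:,::-1])
E
python3 - <<'E'
from h import *
print(robot.grip_point_offset, telemetry.get_clock(), telemetry.get_tool_rot())
D={}
for cam in("scene","side"):
    p,d=viewer.grab_frame(cam); save(cam,p); np.save(cam+"_d.npy",d); np.save(cam+"_p.npy",p)
    P=viewer.camera_params(cam); print(cam,-np.array(P["R"]).T@P["t"])
    for n in "board rack easel clearbox clip ramekin teaspoon thermometer dispenser boxlid jar pencil".split():
        r=models.trace(n,cam)
        if not r: print(n,None);continue
        r=r[0]; X=cloud(cam,d,r["region"]); D[cam+n]=r["region"]
        print(n,round(r["p"],2),r["rect"],len(X),np.percentile(X,[3,50,97],axis=0).round(3).tolist() if len(X) else '')
np.savez("m.npz",**D)
print(telemetry.get_clock())
E
```

```text
-0.0187 0.0 [-3.10942003e+00 -4.37812629e-01 -1.73576244e-04]
scene [ 1.423193   -0.1124461   0.82763577]
board 0.96 [136.2, 204.1, 190.1, 257.5] 1761 [[0.547, -0.331, 0.025], [0.561, -0.288, 0.097], [0.575, -0.241, 0.147]]
rack 0.73 [135.7, 230.0, 195.7, 284.0] 1220 [[0.504, -0.352, 0.001], [0.588, -0.287, 0.02], [0.635, -0.24, 0.086]]
easel 0.9 [265.8, 194.5, 317.1, 251.8] 1475 [[0.477, -0.055, 0.004], [0.535, -0.007, 0.043], [0.576, 0.041, 0.106]]
clearbox 0.79 [380.2, 182.0, 484.7, 253.0] 6183 [[0.482, 0.209, 0.003], [0.566, 0.313, 0.046], [0.633, 0.411, 0.09]]
clip 0.69 [426.0, 162.6, 450.4, 194.1] 575 [[0.47, 0.322, 0.067], [0.498, 0.343, 0.104], [0.514, 0.367, 0.135]]
ramekin 0.72 [323.2, 169.2, 356.0, 199.4] 903 [[0.339, 0.1, 0.004], [0.372, 0.14, 0.028], [0.42, 0.175, 0.047]]
teaspoon 0.86 [237.5, 185.5, 258.1, 217.3] 342 [[0.33, -0.126, 0.002], [0.374, -0.101, 0.013], [0.461, -0.07, 0.022]]
thermometer 0.85 [385.2, 261.7, 420.9, 296.6] 636 [[0.707, 0.173, 0.005], [0.728, 0.199, 0.041], [0.74, 0.233, 0.06]]
dispenser 0.56 [186.7, 282.8, 210.6, 319.3] 749 [[0.715, -0.239, 0.0
[... 925 characters left out ...]
[346.3, 255.3, 386.6, 295.5] 1293 [[0.343, 0.101, 0.003], [0.379, 0.13, 0.026], [0.419, 0.181, 0.046]]
teaspoon 0.89 [322.5, 215.1, 372.6, 227.3] 334 [[0.336, -0.119, 0.003], [0.393, -0.104, 0.012], [0.457, -0.067, 0.021]]
thermometer 0.76 [200.2, 272.1, 228.7, 310.6] 510 [[0.695, 0.176, 0.0], [0.713, 0.214, 0.036], [0.741, 0.236, 0.06]]
dispenser 0.62 [224.7, 175.7, 242.2, 202.2] 379 [[0.709, -0.279, 0.0], [0.727, -0.206, 0.04], [0.76, -0.197, 0.077]]
boxlid 0.74 [172.4, 208.0, 233.6, 263.6] 2900 [[0.709, -0.109, 0.008], [0.778, 0.007, 0.015], [0.848, 0.095, 0.017]]
jar None
pencil 0.61 [235.4, 224.2, 254.7, 263.8] 248 [[0.659, -0.061, 0.0], [0.674, 0.015, 0.008], [0.687, 0.084, 0.011]]
1.3
```

View pics/scene.png

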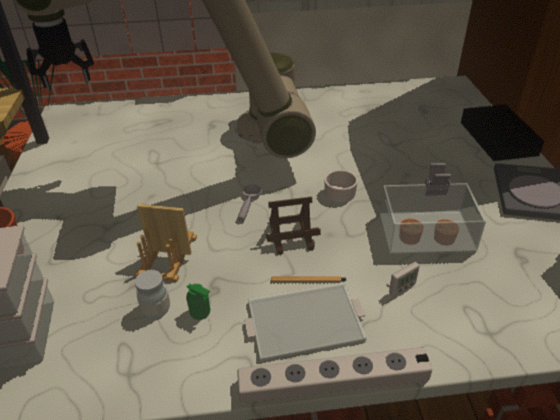

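View pics/side.png

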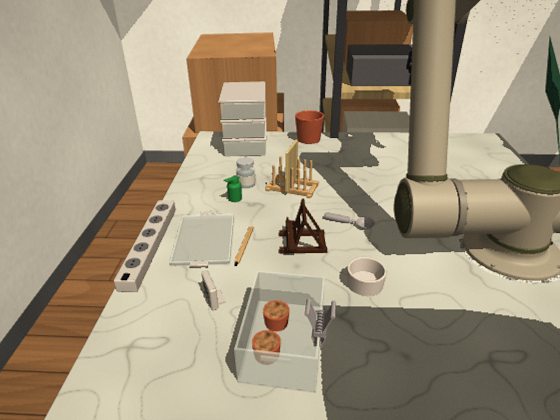

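The scene camera faces the robot: board in the rack at about (163,232), easel (293,222), clip on the box rim (438,178). The side view shows the clip at (320,322) on the wall nearest the robot, and the easel (303,228) is free around. Next, close wrist views.

```bash
cat >> h.py <<'E'
def rot(z,y):
    z=np.array(z,float); z/=np.linalg.norm(z); y=np.array(y,float); y-=z*(y@z); y/=np.linalg.norm(y)
    return Ro.from_matrix(np.c_[np.cross(y,z),y,z])
def best(p,z,y):
    """of the two half-turn-equal grasps the one with the smaller wrist turn"""
    c=[]
    for s in(1,-1):
        o=rot(z,s*np.array(y)).as_rotvec(); q=robot.solve_ik(p,o)
        if q is not None: c.append((abs(q[5]),o,q))
    c.sort(key=lambda a:a[0]); return c[0][1],np.array(c[0][2])
def wcloud(depth,P,mask=None):
    K,R,t=map(np.array,(P["K"],P["R"],P["t"]))
    v,u=np.nonzero((depth>0)&(mask if mask is not None else True)); z=depth[v,u]
    a=np.c_[(u-K[0,2])/K[0,0],(v-K[1,2])/K[1,1]]; r=np.hypot(*a.T)+1e-9
    ok=r<1.3; a,r,z=a[ok],r[ok],z[ok]
    c=np.c_[a*(np.tan(r)/r*z)[:,None],z]
    return (c-t)@R
E
python3 - <<'E'
from h import *
def shot(n,p,z,y,names):
    o,q=best(p,z,y); print(n,q.round(2)); robot.set_joints(q)
    P=viewer.camera_params("wrist"); pic,d=viewer.grab_frame("wrist"); save("w_"+n,pic); np.save(f"w_{n}_d.npy",d)
    np.savez(f"w_{n}_P.npz",**{k:np.array(P[k]) for k in "KRt"})
    C=-np.array(P["R"]).T@P["t"]; print("cam",C.round(3), "axis",np.array(P["R"])[2].round(2))
    M={}
    for l in names:
        r=models.trace(l,"wrist")
        if r:
            X=wcloud(d,P,r[0]["region"]); M[l]=r[0]["region"]
            print(l,round(r[0]["p"],2),r[0]["rect"],len(X),np.percentile(X,[3,50,97],axis=0).round(3).tolist())
        else: print(l,None)
    np.savez(f"w_{n}_m.npz",**M)
shot("board",[.56,-.288,.32],[0,0,-1],[1,0.1,0],["board","rack"])
shot("easel",[.55,-.005,.30],[0,0,-1],[1,0,0],["easel"])
shot("clip",[.497,.345,.30],[0,0,-1],[1,0,0],["clip","clearbox"])
print(telemetry.get_clock())
pics=[cv2.imread(f"pics/w_{n}.png") for n in("board","easel","clip")]
cv2.imwrite("pics/w3.png",np.vstack([np.hstack([cv2.resize(i,(400,300)) for i in pics[:2]]),np.hstack([cv2.resize(pics[2],(400,300)),np.zeros((300,400,3),np.uint8)])]))
E
```

```text
board [-0.66  0.49  0.86 -0.    1.79 -0.76]
cam [ 0.553 -0.214  0.462] axis [ 0.03 -0.3  -0.95]
board 0.85 [253.0, 128.0, 295.8, 222.5] 1235 [[0.542, -0.332, 0.043], [0.557, -0.284, 0.145], [0.572, -0.242, 0.147]]
rack 0.67 [217.9, 116.9, 336.0, 219.0] 3783 [[0.482, -0.346, 0.0], [0.543, -0.304, 0.016], [0.629, -0.243, 0.086]]
easel [-0.22  0.34  1.16 -0.    1.64 -0.22]
cam [0.551 0.069 0.443] axis [-0.   -0.3  -0.95]
easel 0.65 [209.8, 118.4, 303.7, 223.8] 5439 [[0.467, -0.059, 0.005], [0.531, -0.008, 0.032], [0.571, 0.044, 0.106]]
clip [ 0.41  0.45  0.99 -0.    1.7   0.41]
cam [0.499 0.419 0.443] axis [-0.   -0.3  -0.95]
clip 0.92 [243.2, 148.0, 297.4, 203.2] 2134 [[0.467, 0.321, 0.071], [0.491, 0.347, 0.107], [0.515, 0.369, 0.136]]
clearbox 0.9 [260.9, 109.9, 399.2, 284.5] 18274 [[0.489, 0.212, 0.003], [0.567, 0.298, 0.018], [0.628, 0.406, 0.09]]
5.8917
```

View pics/w3.png

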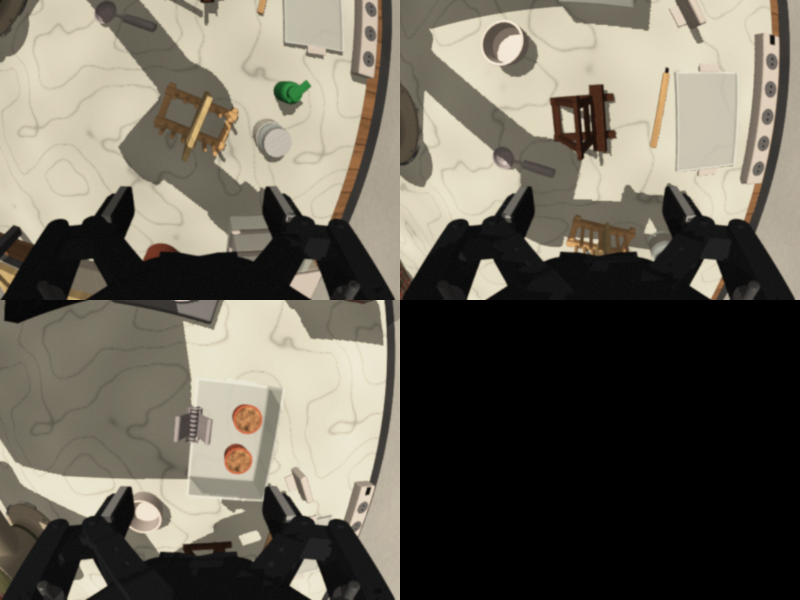

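The wrist views show the board's edge running slightly oblique in the rack, the easel slightly yawed with its back to the left (robot side), and the clip on the box's left rim with free room around its handles. Now fit the poses.

```bash
cat > fit.py <<'E'
from h import *
def load(n,l):
    P=np.load(f"w_{n}_P.npz"); return wcloud(np.load(f"w_{n}_d.npy"),P,cv2.erode(np.load(f"w_{n}_m.npz")[l].astype(np.uint8),np.ones((1,1)))>0)
def sc(cam,l): return cloud(cam,np.load(cam+"_d.npy"),np.load("m.npz")[cam+l])
def rect(X): 
    (c,s,a)=cv2.minAreaRect((X[:,:2]*1000).astype(np.float32)); return np.round(c,1),np.round(s,1),round(a,1)
S=lambda l:{"w":load({"rack":"board","clearbox":"clip"}.get(l,l),l),**{c:sc(c,l) for c in("scene","side") if c+l in np.load("m.npz")}}
for k,X in S("board").items():
    T=X[(X[:,2]>.14)&(X[:,2]<.152)]; m=T.mean(0); u,s,v=np.linalg.svd(T[:,:2]-m[:2],full_matrices=False)
    print("board",k,len(T),T[:,2].max().round(4),np.median(T[:,2]).round(4),rect(T),np.degrees(np.arctan2(v[0,1],v[0,0])).round(1))
for k,X in S("rack").items():
    T=X[X[:,2]<.09]; print("rack",k,rect(T[T[:,2]>.012]))
from scipy.optimize import least_squares
for k,X in S("easel").items():
    # back plane: n.(cos15 cos a, cos15 sin a, sin15)
    T=X[(X[:,2]>.045)&(X[:,2]<.115)]
    f=lambda p:(T@np.array([np.cos(.262)*np.cos(p[0]),np.cos(.262)*np.sin(p[0]),np.sin(.262)])-p[1])
    bst=min((least_squares(lambda p:np.minimum(abs(f(p)),.006),[a,d],x_scale=[.05,.005]) for a in np.radians([-15,-8,0,8,15]) for d in np.arange(.51,.57,.006)),key=lambda r:r.cost)
    a,d=bst.x; inl=abs(f(bst.x))<.003
    yl=T[inl]@[-np.sin(a),np.cos(a),0]
    L=X@[-np.sin(a),np.cos(a),0]
    # ledge upstand
    F=X@[np.cos(a),np.sin(a),0]
    print("easel",k,len(T),inl.sum(),np.degrees(a).round(2),d.round(4),"y in",np.percentile(yl,[1,99]).round(4),"all y",np.percentile(L,[.5,1,99,99.5]).round(4),"ztop",np.percentile(T[inl][:,2],99).round(4))
    if k=="w":
      for lo in np.arange(0,.11,.01):
        w=(X[:,2]>=lo)&(X[:,2]<lo+.01)
        if w.sum()>20: print(lo.round(2),w.sum(),"fwd",np.percentile(F[w],[2,50,98]).round(3),"lat",np.percentile(L[w],[2,98]).round(3))
for k,X in S("clearbox").items():
    T=X[(X[:,2]>.085)&(X[:,2]<.094)]; print("rim",k,len(T),rect(T))
for k,X in S("clip").items():
    T=X[(X[:,2]>.09)&(X[:,2]<.145)]; H=X[(X[:,2]>.125)&(X[:,2]<.145)]; print("clip",k,len(T),rect(T),"rolls",rect(H),np.percentile(H[:,2],[50,98]).round(4))
E
python3 fit.py
```

```text
board w 762 0.148 0.1459 (array([ 557.5, -288.5]), array([99.4,  8.1]), 73.5) -106.5
board scene 198 0.1493 0.1453 (array([ 558.3, -286.5]), array([99.8, 13.5]), 72.3) -107.1
board side 45 0.1494 0.1455 (array([ 558.3, -281.4]), array([96.7,  6.8]), 75.1) 74.2
rack w (array([ 556.3, -293.3]), array([ 87.8, 149.9]), 73.3)
rack scene (array([ 586.7, -297.1]), array([100.3, 216. ]), 73.6)
rack side (array([ 556.6, -293.2]), array([ 93.1, 148. ]), 71.8)
easel w 1981 1392 3.64 0.5287 y in [-0.0887  0.0058] all y [-0.103  -0.1008  0.0158  0.0175] ztop 0.1072
0.0 221 fwd [0.46  0.486 0.574] lat [-0.103  0.001]
0.01 1084 fwd [0.462 0.476 0.578] lat [-0.083  0.   ]
0.02 694 fwd [0.475 0.541 0.562] lat [-0.101  0.017]
0.03 1036 fwd [0.481 0.551 0.562] lat [-0.101  0.016]
0.04 419 fwd [0.486 0.556 0.559] lat [-0.098  0.016]
0.05 229 fwd [0.491 0.534 0.536] lat [-0.082 -0.001]
0.06 473 fwd [0.497 0.529 0.533] lat [-0.082 -0.001]
0.07 171 fwd [0.502 0.511 0.53 ] lat [-0.083  0.   ]
0.08 152 fwd [0.508 0.524 0.527] lat [-0.083  0.001]
0.09 205 fwd [0.522 0.523 0.525] lat [-0.088  0.005]
0.1 693 fwd [0.514 0.519 0.522] lat [-0.088  0.006]
easel scene 709 548 3.66 0.5292 y in [-0.0876  0.0041] all y [-0.1006 -0.0981  0.0151  0.0175] ztop 0.1075
rim w 1886 (array([556. , 311.2]), array([201.1, 140.2]), 84.5)
rim scene 614 (array([555.6, 311.4]), array([201.5, 147.2]), 84.8)
rim side 808 (array([557.3, 312.7]), array([202.9, 139.8]), 84.5)
clip w 1948 (array([490.7, 345.8]), array([53.6, 51.1]), 83.6) rolls (array([490.8, 345.5]), array([35.4, 51.4]), 84.5) [0.1345 0.1362]
clip scene 415 (array([491.9, 345.7]), array([54.7, 50.6]), 84.0) rolls (array([491.8, 344.5]), array([33.6, 50.8]), 82.8) [0.1319 0.1369]
clip side 601 (array([492.9, 346.5]), array([55.8, 49.4]), 86.7) rolls (array([492.6, 347.1]), array([35.6, 49.9]), 84.7) [0.1348 0.137 ]
```

```bash
cat >> h.py <<'E'
A=np.radians(3.65); e=np.array([np.cos(A),np.sin(A),0]); l=np.array([-np.sin(A),np.cos(A),0]); Z=np.array([0,0,1.])
th=.262; bz=np.cos(th)*Z-np.sin(th)*e; bn=np.cos(th)*e+np.sin(th)*Z   # seated board's axis, back's normal
seat=.5436*e-.042*l+.030*Z
def go(p,z,y): o,q=best(p,z,y); robot.set_joints(q); return o
E
python3 - <<'E'
from h import *
y=[np.cos(np.radians(-16.5)),np.sin(np.radians(-16.5)),0]
jaws.command_gripper(.085)
g=np.array([.5577,-.288,.109])
go(g+[0,0,.07],[0,0,-1],y); robot.move_linear(g,rate=.12)
jaws.command_gripper(0.0); print("gap",telemetry.get_finger_gap(),telemetry.get_grasp_force(),telemetry.get_position(),telemetry.get_clock())
robot.move_linear(g+[0,0,.12],rate=.15)
print("gap",telemetry.get_finger_gap(),telemetry.get_wrist_force())
h=.093
o=go(seat+bz*(h+.05)+bn*.003,-bz,bn)
print(telemetry.get_clock(),telemetry.get_position())
p,d=viewer.grab_frame("scene"); save("s2",p[120:280,200:400].repeat(3,0).repeat(3,1))
r=models.trace("board","scene")
X=cloud("scene",d,r[0]["region"]); c=X-seat
print(np.percentile(c@e,[3,97]),np.percentile(c@l,[1,3,97,99]),np.percentile(c@bz,[1,3,97,99]),np.percentile(c@bn,[5,50,95]))
E
```

```text
gap 0.006986009068846179 58.651463985443115 [ 0.55770537 -0.2880697   0.10918039] 9.8333
gap 0.007292412667924883 [0.57647227 0.11881632 0.31669074]
11.9 [ 0.51183565 -0.01030143  0.16908842]
[-0.04328152 -0.0068168 ] [-0.05078391 -0.048992    0.04631799  0.04855811] [0.02791941 0.05305354 0.17821907 0.18040611] [0.00317531 0.00736113 0.01069236]
```

View pics/s2.png

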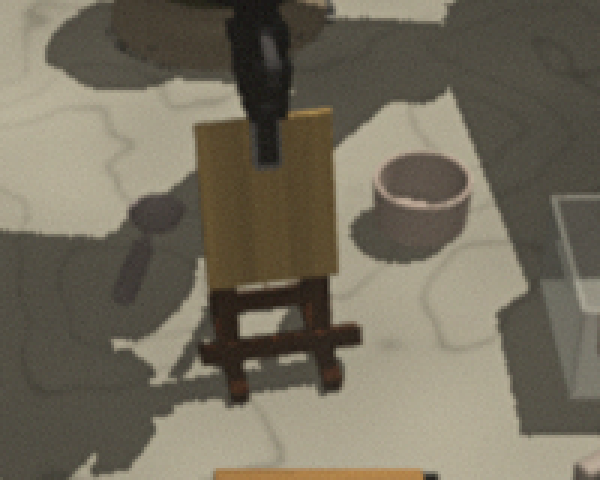

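The board hangs centred and square above the easel: foot at about pixel (273,285), ledge at (280,343). Lower it.

Run:
```python
from h import *
h=.093
print(robot.move_linear(seat+bz*(h+.006)+bn*.003,rate=.1))
print(robot.move_linear(seat+bz*(h-.006)+bn*.003,rate=.03,stop_force=4)); p=np.array(telemetry.get_position())
print("down",(p-seat)@bz-h,telemetry.get_wrist_force())
print(robot.move_linear(p-bn*.006,rate=.03,stop_force=3)); p=np.array(telemetry.get_position())
print("back",(p-seat)@bn,telemetry.get_wrist_force())
jaws.command_gripper(.05)
robot.wait(.2)
robot.move_linear(p+bz*.09,rate=.15); 
print(telemetry.get_clock(),telemetry.get_grasp_force())
robot.wait(.2)
np.set_printoptions(suppress=True,precision=4)
for cam in("scene","side"):
    pic,d=viewer.grab_frame(cam); r=models.trace("board",cam)
    if not r: print(cam,None);continue
    X=cloud(cam,d,r[0]["region"]); c=X-seat
    if cam=="scene": save("s3",pic[120:280,200:400].repeat(3,0).repeat(3,1))
    T=X[X[:,2]>np.percentile(X[:,2],99)-.004]
    print(cam,len(X),np.percentile(c@l,[1,3,97,99]),np.percentile(c@bz,[1,3,97,99]),np.percentile(c@bn,[5,50,95]))
    F=c[abs(c@bn-np.median(c@bn))<.004]; m=F.mean(0); n=np.linalg.svd(F-m,full_matrices=False)[2][2]; n*=np.sign(n[0]); print("normal yaw/tilt",np.degrees(np.arctan2(n[1],n[0])),np.arcsin(n[2]))
```

```text
False
True
down -0.0003365140715534676 [-0.14177021 -0.39384218  2.11576253]
True
back 0.0007863015919666871 [ 2.75248107 -0.08479689  1.49201146]
14.55 0.0
scene 2222 [-0.0491 -0.0469  0.0449  0.0468] [0.0066 0.0097 0.1283 0.1303] [0.0013 0.0048 0.0081]
normal yaw/tilt 3.69668443996621 0.2648310710489501
side 616 [-0.2336 -0.1041  0.0504  0.0513] [-0.0231  0.0004  0.1305  0.1312] [-0.0005  0.0071  0.008 ]
normal yaw/tilt 4.274815460414934 0.27018433938939534
```

View pics/s3.png

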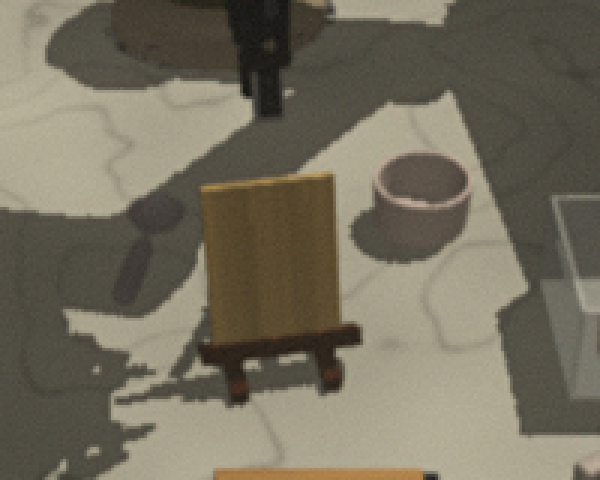

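Board is seated: top edge at (268,180), bottom on the ledge at (280,343), lean 0.265 rad, about 1 mm off centre. Now the clip.

Run:
```python
from h import *
np.set_printoptions(suppress=True,precision=4)
a=np.radians(-5.5); y=np.array([np.cos(a),np.sin(a),0]); g=np.array([.4913,.3456,.115])
jaws.command_gripper(.078)
go(g+[0,0,.075],[0,0,-1],y); robot.move_linear(g,rate=.12)
jaws.command_gripper(0.0); print("gap",telemetry.get_finger_gap(),telemetry.get_grasp_force(),telemetry.get_position(),telemetry.get_clock())
robot.move_linear(g+[0,0,.09],rate=.08)
print("gap",telemetry.get_finger_gap(),telemetry.get_wrist_force(),telemetry.get_clock())
t=np.array(telemetry.get_position())
for cam in("scene","side"):
    pic,d=viewer.grab_frame(cam); r=models.trace("clip",cam)
    if cam=="side": save("s4",pic[220:380,240:440].repeat(3,0).repeat(3,1))
    if not r: print(cam,None);continue
    X=cloud(cam,d,r[0]["region"]); c=X-t; c=c[np.linalg.norm(c,axis=1)<.08]
    x=np.array([-y[1],y[0],0]); print(cam,r[0]["p"],len(c),"z",np.percentile(c[:,2],[0,1,3,97,99]),"y",np.percentile(c@y,[1,3,97,99]),"x",np.percentile(c@x,[1,3,97,99]))
    L=c[c[:,2]<np.percentile(c[:,2],2)+.012]; print(" lips y",np.percentile(L@y,[2,50,98]),"x",np.percentile(L@x,[2,50,98]))
```

```text
gap 0.021228256642115674 57.844873666763306 [0.4942 0.3462 0.1193] 18.0083
gap 0.021539498317095455 [-0.0545 -0.7786 -0.2889] 19.2833
scene 0.64 576 z [-0.059  -0.0552 -0.0536  0.0161  0.0185] y [-0.0212 -0.017   0.0138  0.0151] x [-0.0274 -0.0265  0.0233  0.0253]
 lips y [-0.0214  0.0103  0.0145] x [-0.0252 -0.006   0.0225]
side 0.57 704 z [-0.0546 -0.0525 -0.0504  0.0195  0.0203] y [-0.0215 -0.0206  0.0133  0.0139] x [-0.0258 -0.0216  0.0266  0.0274]
 lips y [-0.0221 -0.0192  0.0133] x [-0.0204  0.0124  0.0254]
```

View pics/s4.png

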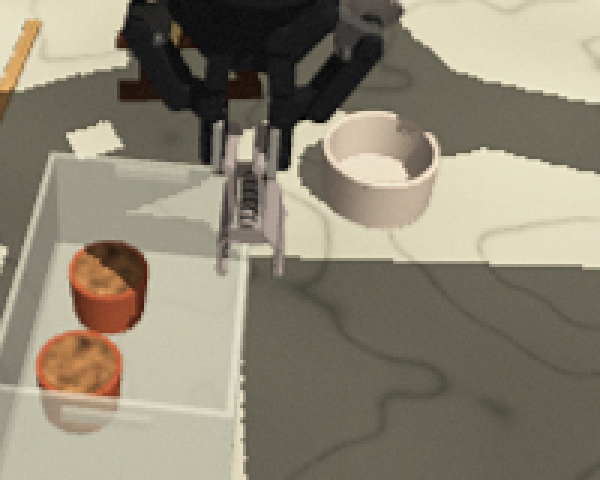

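The clip is off the rim and gaping: rolls at (243,130), lips at (222,270) and (278,270). It looks slightly shifted relative to the fingers, so I'll measure it in the tool frame with the wrist camera.

```bash
cat > clipm.py <<'E'
from h import *
np.set_printoptions(suppress=True,precision=4)
def measure():
    t=np.array(telemetry.get_position()); R=Ro.from_rotvec(telemetry.get_tool_rot()).as_matrix(); out={}
    print("tool",t,R[:,1],R[:,2])
    for cam in("wrist","scene","side"):
        P=viewer.camera_params(cam); pic,d=viewer.grab_frame(cam); r=models.trace("clip",cam)
        if not r: print(cam,None); continue
        X=(wcloud(d,P,r[0]["region"]) if cam=="wrist" else cloud(cam,d,r[0]["region"]))
        c=(X-t)@R; c=c[(abs(c[:,0])<.04)&(abs(c[:,1])<.04)&(abs(c[:,2])<.07)]
        print(cam,r[0]["p"].__round__(2),len(c),"x",np.percentile(c[:,0],[1,99]),"zmax",np.percentile(c[:,2],[98,99.5]))
        for lo in np.arange(-.025,.06,.0075):
            w=c[(c[:,2]>=lo)&(c[:,2]<lo+.0075)]
            if len(w)>8: print("  z %.4f n%d"%(lo,len(w)),np.percentile(w[:,1],[2,25,50,75,98]))
        if cam=="wrist": save("w5",pic)
if __name__=="__main__": measure()
E
python3 clipm.py
```

```text
tool [0.4912 0.3455 0.2046] [ 0.9954 -0.0959 -0.0006] [-0.0006 -0.0003 -1.    ]
wrist 0.69 5751 x [-0.0269  0.026 ] zmax [0.0507 0.053 ]
  z -0.0250 n913 [-0.0098 -0.0082 -0.0067 -0.0052  0.0104]
  z -0.0175 n1355 [-0.0103 -0.0035  0.0072  0.0096  0.0125]
  z -0.0100 n76 [-0.009  -0.0079  0.0072  0.0084  0.0095]
  z -0.0025 n69 [-0.0094 -0.008   0.0066  0.0073  0.0087]
  z 0.0050 n121 [-0.0098  0.0058  0.006   0.0062  0.0078]
  z 0.0125 n951 [-0.0107 -0.0035 -0.0016  0.0002  0.006 ]
  z 0.0200 n1303 [-0.0146 -0.0077 -0.0005  0.0024  0.0068]
  z 0.0275 n638 [-0.0194 -0.0175 -0.0154  0.0092  0.0122]
  z 0.0350 n57 [-0.0207 -0.0187  0.0121  0.0125  0.0128]
  z 0.0425 n90 [-0.0228 -0.0221 -0.0218 -0.0198  0.0117]
  z 0.0500 n178 [-0.0235 -0.0229 -0.0218  0.0082  0.0119]
scene 0.6 576 x [-0.0275  0.0254] zmax [0.0545 0.0569]
  z -0.0250 n12 [-0.0122 -0.0089 -0.006  -0.0032  0.0112]
  z -0.0175 n30 [-0.009  -0.0068  0.0009  0.0104  0.0134]
  z -0.0100 n27 [-0.0096 -0.0065  0.0057  0.0093  0.0178]
  z -0.0025 n24 [-0.0128  0.0008  0.0069  0.0099  0.0183]
  z 0.0050 n45 [-0.0122  0.0048  0.0
[... 347 characters left out ...]
17  0.0143]
side 0.62 685 x [-0.0265  0.0271] zmax [0.0509 0.0526]
  z -0.0250 n82 [-0.008  -0.0059 -0.0033  0.0099  0.0128]
  z -0.0175 n60 [-0.0095 -0.0034  0.0075  0.0096  0.014 ]
  z -0.0100 n18 [-0.0125 -0.0097 -0.0068  0.009   0.0106]
  z -0.0025 n15 [-0.0085 -0.0082 -0.0072  0.008   0.0087]
  z 0.0050 n22 [-0.0091 -0.0076  0.0071  0.0075  0.0085]
  z 0.0125 n134 [-0.0097 -0.0033 -0.0006  0.0019  0.0081]
  z 0.0200 n154 [-0.0142 -0.0112 -0.0053  0.0035  0.0089]
  z 0.0275 n111 [-0.0184 -0.0166 -0.0141  0.0112  0.0138]
  z 0.0350 n25 [-0.0192 -0.0189 -0.0186  0.0118  0.0139]
  z 0.0425 n38 [-0.0216 -0.0208 -0.0198 -0.0178  0.0133]
  z 0.0500 n26 [-0.0221 -0.021   0.0094  0.0105  0.0123]
```

View pics/w5.png

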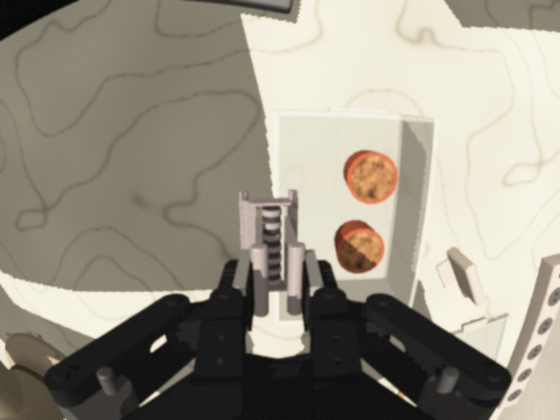

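The wrist view shows rolls at (258,280)/(294,280) and lips at (243,195)/(293,195). The clip is tilted about 0.08 rad in the grip, so I'll compensate and go to a hover above the board.

```bash
cat > place.py <<'E'
from h import *
np.set_printoptions(suppress=True,precision=4)
k=.08; tz=-np.cos(k)*bz+np.sin(k)*bn; ty=np.sin(k)*bz+np.cos(k)*bn
R=rot(tz,ty); m=R.apply([0,-.005,.052])
def tcp(up,dn=0,dl=0): return seat+bz*(.130+up)+bn*dn+l*(dl-.001)-m
def rel(cam):
    """clip and board seen by one camera, in the seat's (lateral, along board, normal) frame"""
    B=np.c_[l,bz,bn]; pic,d=viewer.grab_frame(cam)
    for n in("board","clip"):
        r=models.trace(n,cam)
        if not r: print(cam,n,None);continue
        c=(cloud(cam,d,r[0]["region"])-seat)@B; 
        if n=="board":
            c=c[(abs(c[:,2])<.015)&(c[:,1]<.14)]; print(cam,"board lat",np.percentile(c[:,0],[1,99]),"top",np.percentile(c[:,1],[97,99.5]),"n",np.percentile(c[c[:,1]>.08][:,2],[5,50,95]))
        else:
            c=c[(abs(c[:,2])<.04)&(abs(c[:,0])<.05)&(c[:,1]>.08)]; print(cam,"clip lat",np.percentile(c[:,0],[1,99]),"z",np.percentile(c[:,1],[.5,2,99]))
            w=c[c[:,1]<np.percentile(c[:,1],1)+.016]; print("   lips n",np.percentile(w[:,2],[2,10,50,90,98]))
            w=c[c[:,1]>np.percentile(c[:,1],99)-.008]; print("   rolls n",np.percentile(w[:,2],[2,10,50,90,98]))
    return pic
E
python3 - <<'E'
from place import *
t=np.array(telemetry.get_position()); robot.move_linear(t+[0,0,.05],rate=.15)
q=robot.solve_ik(tcp(.06),R.as_rotvec()); print(np.round(q,2),telemetry.get_q()); robot.set_joints(q)
robot.move_linear(tcp(.025),rate=.1); robot.wait(.2)
print(telemetry.get_position()-tcp(.025),telemetry.get_finger_gap(),telemetry.get_grasp_force())
a=rel("scene"); b=rel("side"); print(telemetry.get_clock())
cr=lambda p,r,c:cv2.resize(p[r:r+120,c:c+100],(400,480),interpolation=cv2.INTER_CUBIC)
save("s6",np.hstack([cr(a,130,240),cr(b,150,250)]))
E
```

```text
[-0.34  0.09  1.64  0.15  1.1  -0.46] [ 0.4161  0.4578  1.1047 -0.      1.5798  0.5122]
[0.0002 0.     0.0007] 0.0214888124273366 58.69088351726532
scene board lat [-0.0503  0.0481] top [0.1292 0.1309] n [0.0006 0.0045 0.0078]
scene clip lat [-0.028   0.0236] z [0.1522 0.1535 0.2253]
   lips n [-0.0159  0.0124  0.0161  0.0187  0.0203]
   rolls n [-0.0086 -0.0057  0.0088  0.0132  0.0137]
side board lat [-0.0482  0.0511] top [0.1305 0.1313] n [0.0009 0.007  0.0078]
side clip lat [-0.0295  0.0269] z [0.131  0.1539 0.2258]
   lips n [-0.0141 -0.013   0.0176  0.0193  0.0203]
   rolls n [-0.0082 -0.0069 -0.0033  0.0115  0.0133]
22.6083
```

View pics/s6.png

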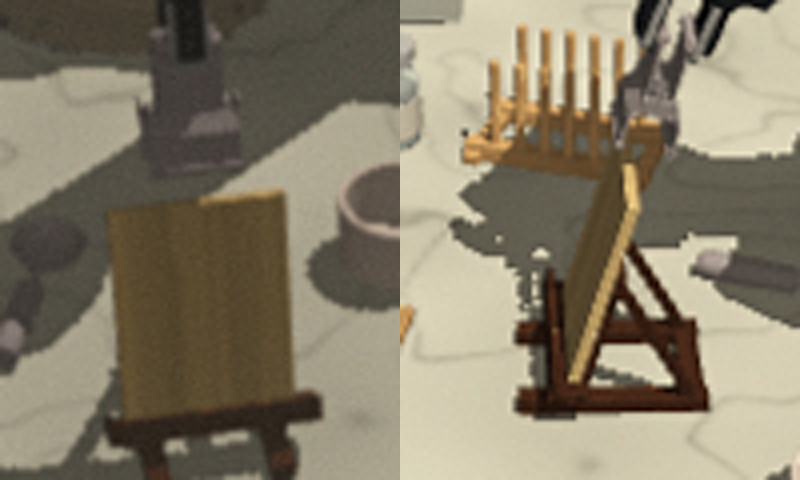

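Hovering: in the left crop the clip's lips (190,170) are centred over the board's edge (197,203); in the right crop the lips straddle the top edge line. Everything lines up except a 2 mm forward offset, so I'll correct it and descend.

Run:
```python
from place import *
robot.move_linear(tcp(.02,-.002),rate=.04)
print(robot.move_linear(tcp(-.013,-.002),rate=.04,stop_force=2.5)); robot.wait(.4)
print(telemetry.get_position()-tcp(-.013,-.002),telemetry.get_finger_gap(),telemetry.get_grasp_force(),telemetry.get_wrist_force())
a=rel("scene"); b=rel("side"); print(telemetry.get_clock())
cr=lambda p,r,c:cv2.resize(p[r:r+120,c:c+100],(400,480),interpolation=cv2.INTER_CUBIC)
save("s7",np.hstack([cr(a,130,240),cr(b,150,250)]))
```

```text
False
[-0.      0.      0.0001] 0.0214109144532496 58.690168261528015 [ 0.6019 -0.3862 -0.7958]
scene board lat [-0.0501  0.0482] top [0.1251 0.1304] n [0.001  0.0047 0.0077]
scene clip lat [-0.0268  0.0218] z [0.1145 0.1161 0.1869]
   lips n [-0.0178  0.0109  0.0141  0.017   0.0179]
   rolls n [-0.0093 -0.0079  0.0077  0.0115  0.0138]
side board lat [-0.0466  0.0508] top [0.1299 0.1308] n [0.0003 0.0069 0.0078]
side clip lat [-0.027   0.0267] z [0.1157 0.1166 0.1879]
   lips n [-0.0157 -0.015   0.0156  0.0172  0.0181]
   rolls n [-0.0103 -0.0096 -0.005   0.0098  0.0116]
24.5667
```

View pics/s7.png

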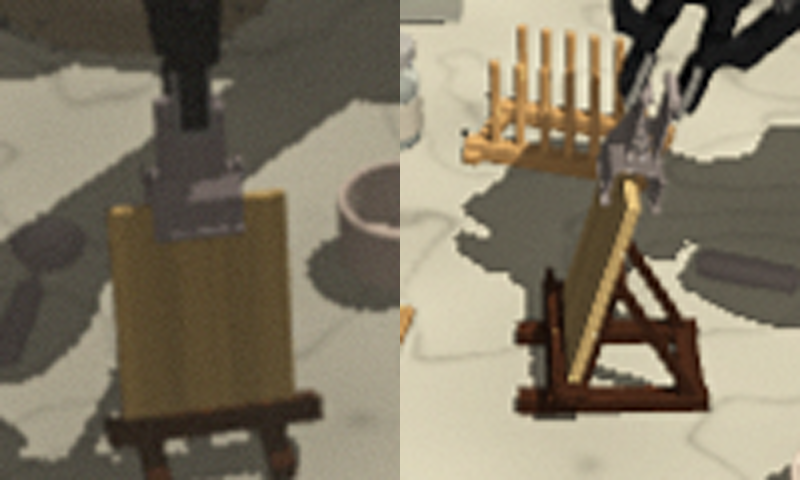

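The lips straddle the top edge, with the front lip at (200,235) and a gap on both sides in the right crop at (605,195) and (657,205). They sit about 14 mm below the edge, centred, and the board hasn't moved.

```bash
python3 -c "
from h import *
print(robot.close_job())"
```

```text
the job is handed in; nothing more can be done
None
```

I handed the job in with the board standing centred on the easel, released and leaning back about 0.265 rad, and the squeezed clip held gaping over the middle of its top edge. The lips are about 14 mm below the edge with clearance to the wood on both sides. The hand-in call gave no verdict.

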